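Take the blade out of the bakery cutter: left-hand lock knob, then the blade

ROBOT

A 6-joint arm with a two-finger parallel gripper is mounted at the origin on the work surface. World frame = base frame: x ahead of the robot, y to its left, z up, the work surface at z = 0. Lengths are in m, angles in degrees, forces in N, time in s.
With the tool pointing down it reaches from about 0.375 to 0.9 m from the base axis. Payload 3.1 kg.
Tool frame: the origin (TCP) lies on the centre line of the jaws, within the pads' length; the fingertips stand 14 mm ahead of it and the grasp point (between the pads) lies 5 mm behind it (bot.tips_ahead is the distance from the TCP to the fingertips, in m); z points along the fingers, y is the line along which they close (so a half turn about z gives the same grasp; the last joint's range is limited). The gripper opens to 87 mm and grips with 3 to 60 N. Pads are 19 mm wide; open, the fingers measure 117 mm over their backs; the gripper's body (75 mm by 190 mm) begins 51 mm behind the grasp point.
Start: joints at [57.153, 30.224, 82.088, -0, 67.689, -10.227], TCP at [0.24, 0.577, 0.237] pointing down, gripper open.
Joint ranges: [-176.69, 176.69], [-43.24, 126.21], [12.49, 139.97], [-82, 262], [0, 151.66], [-163.58, 163.58]. Speed limits (degrees/s): [159.86, 159.86, 180, 180, 180, 180].

INTERFACE

Orientations are given as a 3x3 rotation matrix whose columns are the frame's x, y, z axes.
In Python, from rig import bot gives the robot as it stands.
- The arm moves only by the tool play_rows, never from a script. Its argument "moves" is a list that holds one entry, the list of rows, each a list of 6 numbers: the shift along the tool's x, y, z in mm, then the turn, a rotation vector about the tool's x, y, z in rad. A call has 1 to 5 rows; each row shifts and turns the commanded pose from where the row before left it, along the tool's axes as they then stand; what a row does not reach is not made up. A row lasts 1/10 s, in which the tool goes at most 50 mm and 8.59 degrees, less where a joint would pass 70% of its speed; a pose out of reach is approached as far as the arm can. A call with a gripper value outside its range is refused whole. "fingers" is the opening, from -1 (shut) to 1 (fully open), set as the call begins (left out, the last holds). The fingers move at their own pace and stop on an object; the grip force is fixed at half the most. Time passes only in rows, so rows that do not move let the fingers close. It gives the time, the measured TCP pose, the force, the opening and the grip force at its end, in the units of the state.
- bot.read_state(): the state, without advancing time (a new reading comes with each control period).
- bot.capture(name): name is "scene" or "top" or "wrist"; returns a dict with "image" (420x560x3 uint8, blue, green, red), "fx", "fy", "cx", "cy" (pixels), "R" (3x3) and "t" (3): a world point X has camera coordinates R X + t. Camera axes: x right, y down, z forward; pixel columns grow to the right and rows downward; lengths in m; the calibration is good to about 2 mm. A picture is of the moment at which its call begins. There is no depth.
- bot.hand_in(): hands the job in; it is judged then, once.
Trained networks look in a picture, given as the dict that the camera call returned (one of the last four; its "shot" number tells which), for a name from the list of things; names that differ only in an ending like _2 or _b are one class to them, and where a whole thing is asked for, a point or a joint stands for the part that bears it (a point fixed in the world has none). Each returns a list of dicts, best first, with "confidence" (0 to 1); they miss things now and then, are a little off and sometimes report something else, mostly with a low value. They report only what shows in the picture. A call takes as long as a camera call. They do not tell look-alikes from the thing itself.
- bot.search_frame(picture, query): "centre" ([column, row] in pixels, amid what is visible of it).
- bot.silhouettes(picture, query): "pixels" (420x560 bool, what is visible of it) and "centre" ([column, row] in pixels, amid what is visible of it).
- bot.pinpoint(picture, query): "centre" ([column, row] in pixels: a listed point, or the origin of a listed thing).
The state is a dict: "time_s": time; "joint_positions": joint angles; "qvel": joint speeds; "tau": joint torques, N m; "position": TCP position; "tcp_rot": TCP orientation; "force": force on the tool from outside, world axes, zero at the start; "moment": the same for the moment, N m; "opening": opening from 0.0 (shut) to 1.0 (fully open); "grasp_force": force on a finger pad.
Only numpy, scipy, OpenCV 4.12 (cv2) and the standard library are available. Lean on these libraries where they do the work, as an engineer would, in place of code of your own. Each camera call takes 0.05 s, during which the arm holds its last target. There are 200 camera calls.

TASK

Take the blade out of the cutter for washing. Its lock knob has a left-hand thread: turn it clockwise (seen from above), gently and letting it climb by itself, until the engraved line on the knob stands over the engraved line on the hub, then lift it straight off and put it in the steel dish. Then lift the blade out of the bowl and stand it upright in the white wash tray, without disturbing anything else on the table.

Things in the scene. Friction and masses are not known exactly. Their poses are not given: they have to be found in the camera images.
- knob_centre (a point): lock knob on top of the blade's hub: black plastic grip, 40 mm long (own x), 28 mm wide between two flat sides (own y), 40 mm high, 0.12 kg; this point is its centre, half-way up, z the screw axis. Left-hand thread: clockwise from above unscrews it, from tight a little less than half a turn, and it climbs by itself, under 10 mm in all, until it is free
- knob_line (a point): outer end of the white-filled engraved line on the knob's top face, 17.5 mm from the screw axis on the knob's own +x side, 40 mm above its foot
- release_line (a point): the black engraved line on the rim of the hub's top face, 23.5 mm from the screw axis; it is part of the blade and does not turn while the blade is on its square drive. The thread lets go just before the knob's line comes over it
- stud_top (a point): top of the cutter's 13 mm threaded stud, 13.5 mm above the hub's top face, inside the knob at first. A hand that does not rise as the knob climbs, pulls at it early, presses it down or turns it the wrong way loads this thread; more than 20 N between knob and stud, or knob and hub, spoils it
- blade_centre (a point): blade: grey round hub 52 mm across, 90 mm high, with two steel sickle arms reaching 75 mm from the axis, 24 and 48 mm above the hub's foot, 0.40 kg; it stands, foot 85 mm above the table, on a 19 mm square drive (1 mm play a side) that ends 8 mm below the hub's top. This point is the hub's centre, half-way up (45 mm)
- wash_tray: white square plastic tray, 200 x 200 mm, rim 16 mm high, floor 4 mm thick, fixed; origin under its centre
- dish: round steel dish, 128 mm across at the rim, 30 mm high, inner floor about 90 mm across and 4 mm above the table, fixed; origin under its centre
- cake_tall: bystander: chimney cake, 76 mm across, 135 mm high; origin at its foot
- cake_short: bystander: chimney cake, 76 mm across, 110 mm high; origin at its foot
- shaker: bystander: steel sugar shaker, 64 mm across, 116 mm high; origin at its foot
- spatula: bystander: spatula lying flat with a red handle, along its own x; origin at its underside
- jar: bystander: amber glass jar, 72 mm across, 105 mm high; origin at its foot
- roller: bystander: wooden baking roller lying along its own x, 56 mm thick, roller 160 mm and handle, origin under the roller's middle
- cup: bystander: white cup, 72 mm across, 75 mm high; origin at its foot
- cutter: the cutter, fixed: white base of 115 mm radius, motor housing 150 mm high on its own +x side, steel bowl of 102 mm radius with its rim 160 mm above the table; origin on the table under the spindle's axis
There are look-alikes about, which are no part of the job. Leave any blue look-alike of the part that bears release_line alone.

How it is judged:
By the outcome, as a careful person would: the job done as asked, in the order asked, and still so for the second after the job is handed in, with the robot touching nothing.
It also fails if it takes over 72 s, if anything falls off the work surface, if the arm or the gripper's body presses on something with over 40 N, if the wrist force passes 120 N, or if a joint passes its speed limit or range.

## Working session

There is one attempt and no reset: what is moved stays moved. The work goes in short steps, Python scripts to look and compute and a tool call to move; the robot and the scene stay as the last step left them, time stands still between calls to the robot, and variables do not carry over. Pictures are saved under pics/ and viewed, at most 13 in all, crops included, and the job is handed in when it is done.

Besides the shell and the picture viewer there is one more tool, called after ">>>" as name([rows], argument=value, ...), one row to a line, values as JSON. play_rows: Moves the arm, as the interface text tells. Its arguments: {"type":"object","properties":{"moves":{"type":"array","items":{"type":"array","items":{"type":"array","items":{"type":"number"}}}},"fingers":{"type":"number"}},"required":["moves"]}

```bash
mkdir -p pics; ls; cat > h.py <<'E'
import numpy as np, cv2
from rig import bot
def ray(p,uv):
    R=np.array(p["R"]);t=np.array(p["t"]);o=-R.T@t
    d=R.T@np.array([(uv[0]-p["cx"])/p["fx"],(uv[1]-p["cy"])/p["fy"],1]);return o,d/np.linalg.norm(d)
def atz(p,uv,z):
    o,d=ray(p,uv);return o+d*(z-o[2])/d[2]
def proj(p,X):
    c=np.array(p["R"])@np.array(X)+np.array(p["t"]);return np.array([p["fx"]*c[0]/c[2]+p["cx"],p["fy"]*c[1]/c[2]+p["cy"]])
E
python3 - <<'E'
from h import *
s=bot.read_state();print({k:np.round(s[k],3).tolist() for k in s})
zs=dict(knob_centre=.195,knob_line=.215,release_line=.175,blade_centre=.13,wash_tray=0,dish=0,cake_tall=0,cake_short=0,shaker=0,spatula=0,jar=0,roller=0,cup=0,cutter=0)
for n in ["scene","top"]:
    p=bot.capture(n);cv2.imwrite(f"pics/{n}0.png",p["image"])
    print(n,"cam",np.round(-np.array(p["R"]).T@np.array(p["t"]),3))
    for q,z in zs.items():
        for r in bot.pinpoint(p,q)[:3]: print(q,round(r["confidence"],2),np.round(r["centre"],1),np.round(atz(p,r["centre"],z),3))
E
```

```text
pics
{'time_s': 0.0, 'joint_positions': [57.154, 30.28, 82.156, -0.003, 67.691, -10.228], 'qvel': [-0.022, -0.048, -0.065, 0.038, -0.028, -0.019], 'tau': [-0.001, -44.004, -17.659, 0.063, 0.058, -0.0], 'position': [0.24, 0.576, 0.236], 'tcp_rot': [[-0.923, 0.385, -0.001], [0.385, 0.923, -0.002], [0.0, -0.002, -1.0]], 'force': [0.162, 0.566, -0.55], 'moment': [0.007, -0.023, 0.047], 'grasp_force': 0.0, 'opening': 1.001}
scene cam [ 1.09  -0.566  1.049]
knob_centre 0.52 [289.9 202.3] [ 0.553 -0.009  0.195]
knob_line 0.74 [197.4 291.4] [ 0.618 -0.391  0.215]
knob_line 0.61 [293.  197.4] [ 0.558 -0.002  0.215]
knob_line 0.59 [292.1 204.2] [ 0.575 -0.023  0.215]
release_line 0.83 [389.5 240.5] [0.839 0.105 0.175]
release_line 0.71 [242.2 219. ] [ 0.49  -0.145  0.175]
release_line 0.63 [293. 213.] [ 0.578 -0.02   0.175]
blade_centre 0.93 [384.6 252.2] [0.841 0.095 0.13 ]
blade_centre 0.74 [292.6 218.6] [ 0.567 -0.009  0.13 ]
wash_tray 0.9 [195.3 291.1] [ 0.491 -0.35   0.   ]
wash_tray 0.4 [208.2 350.2] [ 0.665 -0.431  0.   ]
dish 0.78 [339.2 184.8] [0.497 0.319 0.   ]
cake_tall 0.86 [371.8
[... 1011 characters left out ...]
6] [0.487 0.315 0.   ]
cake_tall 0.97 [167.6 157.8] [0.683 0.297 0.   ]
cake_tall 0.52 [295.4 270.7] [ 0.36  -0.052  0.   ]
cake_short 0.83 [367.4 156.1] [ 0.674 -0.265  0.   ]
shaker 0.79 [424.8 159.5] [ 0.66  -0.426  0.   ]
shaker 0.37 [296.9 268.3] [ 0.366 -0.056  0.   ]
spatula 0.76 [170.3 312.9] [0.256 0.29  0.   ]
spatula 0.66 [277.3 192.6] [ 0.577 -0.008  0.   ]
jar 0.58 [124.8 160.8] [0.678 0.417 0.   ]
roller 0.86 [399.4 311.1] [ 0.244 -0.329  0.   ]
roller 0.52 [124.5 162.1] [0.674 0.418 0.   ]
cup 0.8 [296.1 267.6] [ 0.368 -0.054  0.   ]
cutter 0.7 [277.8 192.4] [ 0.577 -0.01   0.   ]
cutter 0.43 [368.9 154.3] [ 0.679 -0.269  0.   ]
cutter 0.19 [296.5 268.3] [ 0.366 -0.055  0.   ]
```

View pics/scene0.png

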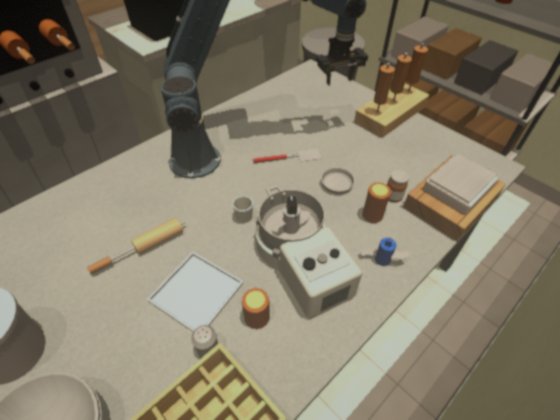

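```bash
python3 -c "
import cv2
i=cv2.imread('pics/top0.png');a=cv2.resize(i[130:250,220:340],(600,600),interpolation=cv2.INTER_CUBIC);cv2.imwrite('pics/top0c.png',a)"
```

```text
(no output)
```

View pics/top0c.png

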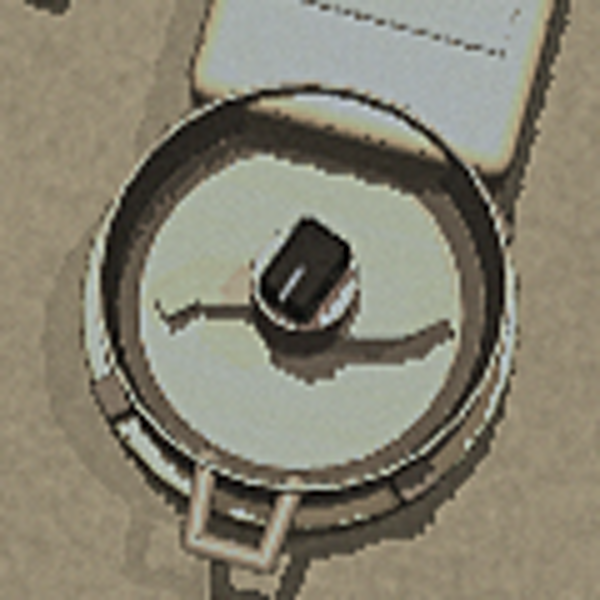

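The scene shows the bowl with the black knob at about (291,202). The blue look-alike blade is at (386,252), the white tray at (196,292) and the dish at (338,181). In the top crop the knob's white line points down-left, so the knob's +x is at about 150° in the world. I'll move above it.

>>> play_rows([
  [[-35,-28,-8,0,0,0],[-35,-28,-8,0,0,0],[-35,-28,-8,0,0,0],[-35,-28,-8,0,0,0],[-35,-28,-8,0,0,0]],
], fingers=1)

```text
time_s: 2.0
position: [0.3486, 0.3789, 0.277]
tcp_rot: [[-0.923, 0.384, 0.0], [0.384, 0.923, 0.0], [-0.0, 0.0, -1.0]]
force: [0.8, -0.9, -0.3]
opening: 0.999
grasp_force: 0.0
```

>>> play_rows([
  [[-35,-28,-8,0,0,0],[-35,-28,-8,0,0,0],[-35,-28,-8,0,0,0],[-35,-28,-8,0,0,0],[-35,-28,-8,0,0,0]],
])

```text
time_s: 2.5
position: [0.4564, 0.1821, 0.3172]
tcp_rot: [[-0.923, 0.385, 0.001], [0.385, 0.923, 0.0], [-0.001, 0.001, -1.0]]
force: [0.3, 0.1, 0.2]
opening: 0.997
grasp_force: 0.0
```

>>> play_rows([
  [[-35,-28,-4,0,0,0],[-35,-28,0,0,0,0],[-35,-28,0,0,0,0],[-35,-28,0,0,0,0],[-35,-28,0,0,0,0]],
])

```text
time_s: 3.0
position: [0.564, -0.0145, 0.3207]
tcp_rot: [[-0.923, 0.385, 0.0], [0.385, 0.923, 0.0], [-0.0, 0.0, -1.0]]
force: [-0.1, -0.5, 0.0]
opening: 1.002
grasp_force: 0.0
```

```bash
python3 - <<'E'
from h import *
s=bot.read_state();print(s["time_s"],np.round(s["position"],4),np.round(s["joint_positions"],1),np.round(s["tcp_rot"],3).tolist())
p=bot.capture("wrist");cv2.imwrite("pics/w1.png",p["image"])
print("cam",np.round(-np.array(p["R"]).T@np.array(p["t"]),3),np.round(p["R"],2).tolist())
for q,z in dict(knob_centre=.195,knob_line=.215,release_line=.175,blade_centre=.13,cutter=0).items():
    for r in bot.pinpoint(p,q)[:3]: print(q,round(r["confidence"],2),np.round(r["centre"],1),np.round(atz(p,r["centre"],z),4))
E
```

```text
3.0 [ 0.564  -0.0145  0.3207] [-12.8  20.4  84.8   0.   74.7 -80.2] [[-0.923, 0.385, 0.0], [0.385, 0.923, 0.0], [-0.0, 0.0, -1.0]]
cam [0.493 0.015 0.468] [[0.38, 0.92, 0.0], [0.89, -0.37, 0.28], [0.26, -0.11, -0.96]]
knob_centre 0.64 [280.8 211.6] [ 0.563  -0.0127  0.195 ]
knob_line 0.76 [286.5 196.8] [ 0.5485 -0.002   0.215 ]
blade_centre 0.18 [193.7  42.6] [ 0.3995 -0.0314  0.13  ]
cutter 0.76 [284.3 173.3] [ 0.5627 -0.006   0.    ]
```

View pics/w1.png

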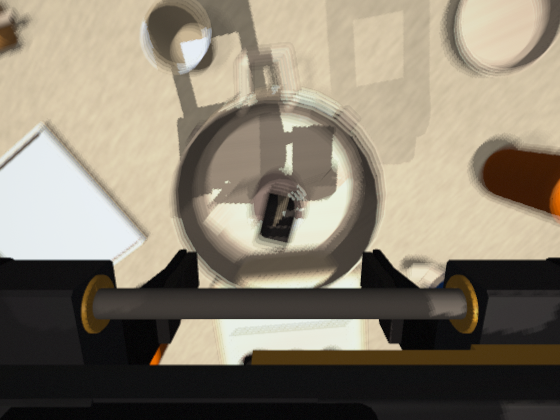

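The wrist picture is blurred by motion. The knob is at about (280,212), between the fingers, with its line towards (287,197). I'll take a still picture and crop it.

```bash
python3 - <<'E'
from h import *
for k in range(2):
    p=bot.capture("wrist")
    for q,z in dict(knob_centre=.195,knob_line=.215,release_line=.175).items():
        for r in bot.pinpoint(p,q)[:2]: print(q,round(r["confidence"],2),np.round(r["centre"],1),np.round(atz(p,r["centre"],z),4))
cv2.imwrite("pics/w2.png",cv2.resize(p["image"][160:280,210:350],(700,600),interpolation=cv2.INTER_CUBIC))
print(bot.read_state()["position"])
E
```

```text
knob_centre 0.8 [279.5 217. ] [ 0.5652 -0.0128  0.195 ]
knob_line 0.65 [284.4 200. ] [ 0.5485 -0.0017  0.215 ]
knob_centre 0.6 [279.5 217.1] [ 0.5659 -0.0125  0.195 ]
knob_line 0.74 [284.5 199.7] [ 0.5488 -0.0013  0.215 ]
release_line 0.75 [282.8 174.6] [0.536 0.003 0.175]
[ 0.56327964 -0.01210485  0.32074148]
```

View pics/w2.png

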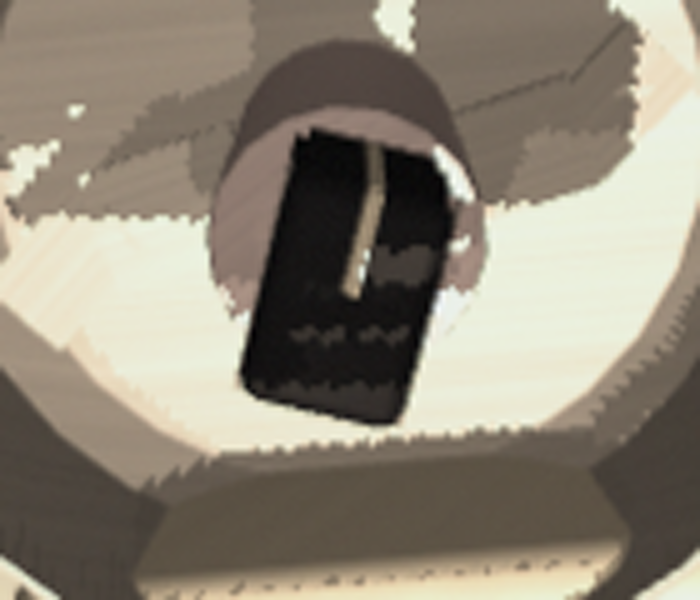

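The knob's line runs from crop (350,295) to its outer end at (376,185), then down the side face. The top face spans about (283,165)-(245,385)-(400,425)-(450,205). The release line is hidden.

```bash
python3 - <<'E'
from h import *
p=bot.capture("wrist")
f=lambda c:atz(p,(210+c[0]/5,160+c[1]/5),.215)
a,b=f((376,185)),f((352,295));d=a-b;print("line",a,b,np.degrees(np.arctan2(d[1],d[0])),np.linalg.norm(d))
e1=f((450,215))-f((403,415));print("right edge",np.degrees(np.arctan2(e1[1],e1[0])),np.linalg.norm(e1))
e2=f((245,380))-f((285,180));print("left edge",np.degrees(np.arctan2(-e2[1],-e2[0])),np.linalg.norm(e2))
e3=f((403,420))-f((245,385));print("far edge",np.degrees(np.arctan2(e3[1],e3[0])),np.linalg.norm(e3),"mid",(f((403,423))+f((243,388)))/2)
u=d/np.linalg.norm(d);print("axis from line end", a-u*.0175)
print(bot.read_state()["position"])
p=bot.capture("top")
for q,z in dict(knob_centre=.195,knob_line=.215,release_line=.175).items():
    for r in bot.pinpoint(p,q)[:2]: print(q,round(r["confidence"],2),np.round(r["centre"],1),np.round(atz(p,r["centre"],z),4))
E
```

```text
line [ 0.54744337 -0.00068349  0.215     ] [ 0.56258018 -0.01100416  0.215     ] 145.71283706945286 0.01832045673585192
right edge 145.5517185243995 0.03421577487426513
left edge 145.84714018383892 0.03376179749827367
far edge 54.18704089660395 0.02632471311970195 mid [ 0.57809951 -0.02247582  0.215     ]
axis from line end [ 0.5619023  -0.01054196  0.215     ]
[ 0.56331937 -0.01227493  0.32067565]
knob_centre 0.45 [281.4 186.7] [ 0.5594 -0.0148  0.195 ]
knob_line 0.55 [277.4 184.3] [ 0.5619 -0.0052  0.215 ]
release_line 0.85 [202.9  99.5] [0.7859 0.172  0.175 ]
release_line 0.75 [281.8 174. ] [ 0.594  -0.0172  0.175 ]
```

>>> play_rows([
  [[1.9,0.7,20,0,0,0.102],[0,0,25,0,0,0.102],[0,0,25,0,0,0],[0,0,20,0,0,0],[0,0,10,0,0,0]],
])

```text
time_s: 4.45
position: [0.5609, -0.0112, 0.2187]
tcp_rot: [[-0.826, 0.564, -0.003], [0.564, 0.826, 0.001], [0.003, -0.001, -1.0]]
force: [0.0, -0.2, 0.7]
opening: 1.001
grasp_force: 0.0
```

>>> play_rows([
  [[0,0,10,0,0,0],[0,0,8,0,0,0],[0,0,4,0,0,0],[0,0,0,0,0,0]],
])

```text
time_s: 4.85
position: [0.5619, -0.0113, 0.1984]
tcp_rot: [[-0.826, 0.564, -0.0], [0.564, 0.826, 0.0], [0.0, -0.0, -1.0]]
force: [0.1, -0.3, 0.1]
opening: 0.998
grasp_force: 0.0
```

```bash
python3 - <<'E'
from h import *
p=bot.capture("wrist");s=bot.read_state();print(np.round(s["position"],4),np.round(s["tcp_rot"],3).tolist(),np.round(s["force"],2))
for q,z in dict(knob_centre=.195,knob_line=.215).items():
    for r in bot.pinpoint(p,q)[:2]: print(q,round(r["confidence"],2),np.round(r["centre"],1),np.round(atz(p,r["centre"],z),4))
cv2.imwrite("pics/w3.png",p["image"])
E
```

```text
[ 0.5622 -0.0114  0.1988] [[-0.826, 0.564, 0.001], [0.564, 0.826, -0.0], [-0.001, 0.0, -1.0]] [-1.18  0.94 -0.79]
knob_centre 0.63 [281.2 283.9] [ 0.5644 -0.0123  0.195 ]
knob_line 0.63 [281.9 269.6] [ 0.5502 -0.0025  0.215 ]
```

View pics/w3.png

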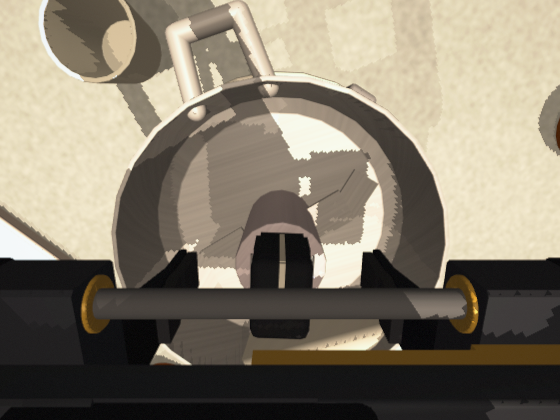

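The knob is square between the jaws: its body spans columns 250-312 and its line is at 282, with the jaw middle at about 280. I'll close the fingers.

>>> play_rows([
  [[0,0,0,0,0,0],[0,0,0,0,0,0],[0,0,0,0,0,0],[0,0,0,0,0,0],[0,0,0,0,0,0]],
], fingers=-1)

```text
time_s: 5.5
position: [0.562, -0.0113, 0.1986]
tcp_rot: [[-0.826, 0.564, 0.0], [0.564, 0.826, -0.0], [-0.0, 0.0, -1.0]]
force: [-0.2, 0.9, 0.5]
opening: 0.63
grasp_force: 0.0
```

```bash
python3 -c "
from h import *
s=bot.read_state();print(s['time_s'],s['position'],np.round(s['force'],2),np.round(s['moment'],3),s['opening'],s['grasp_force'])"
```

```text
5.5 [ 0.56195299 -0.01130504  0.19860535] [-0.22  0.94  0.54] [-0.018  0.008  0.024] 0.6303518751208047 0.0
```

>>> play_rows([
  [[0,0,0,0,0,0],[0,0,0,0,0,0],[0,0,0,0,0,0],[0,0,0,0,0,0],[0,0,0,0,0,0]],
])

```text
time_s: 6.0
position: [0.5619, -0.0113, 0.1985]
tcp_rot: [[-0.826, 0.564, 0.0], [0.564, 0.826, 0.0], [0.0, 0.0, -1.0]]
force: [-0.9, 0.1, 0.1]
opening: 0.32
grasp_force: 29.7
```

>>> play_rows([
  [[0,0,-0.1,0,0,0.05]],
])

```text
time_s: 6.1
position: [0.5619, -0.0113, 0.1986]
tcp_rot: [[-0.796, 0.605, -0.0], [0.605, 0.796, -0.0], [0.0, -0.0, -1.0]]
force: [0.2, -1.6, -1.4]
opening: 0.319
grasp_force: 29.7
```

```bash
python3 -c "
from h import *
s=bot.read_state();print(s['time_s'],s['position'],np.round(s['force'],2),np.round(s['moment'],3),s['opening'],s['grasp_force'])"
```

```text
6.1 [ 0.5618752  -0.01132663  0.19855228] [ 0.23 -1.62 -1.4 ] [ 0.006 -0.013  0.008] 0.31901359916467853 29.722579987719655
```

>>> play_rows([
  [[0,0,-0.25,0,0,0.1],[0,0,-0.25,0,0,0.1],[0,0,-0.25,0,0,0.1],[0,0,-0.25,0,0,0.1]],
])

```text
time_s: 6.5
position: [0.5622, -0.0107, 0.1995]
tcp_rot: [[-0.495, 0.869, 0.001], [0.869, 0.495, 0.001], [0.001, 0.001, -1.0]]
force: [1.8, 2.7, -1.2]
opening: 0.318
grasp_force: 29.7
```

```bash
python3 -c "
from h import *
s=bot.read_state();print(s['time_s'],s['position'],np.round(s['force'],2),np.round(s['moment'],3),s['opening'],s['grasp_force'])
p=bot.capture('wrist')
for q in ['knob_line','release_line']:
  print(q,[(np.round(r['centre'],1),round(r['confidence'],2)) for r in bot.pinpoint(p,q)])"
```

```text
6.5 [ 0.56220868 -0.01065632  0.19950123] [ 1.76  2.75 -1.17] [ 0.384 -0.193  0.027] 0.31800130105776614 29.71287497319281
knob_line [(array([279.3, 268.8]), 0.58)]
release_line []
```

>>> play_rows([
  [[0,0,-0.25,0,0,0.1],[0,0,-0.25,0,0,0.1],[0,0,-0.25,0,0,0.1],[0,0,-0.25,0,0,0.1]],
])

```text
time_s: 7.05
position: [0.5631, -0.0102, 0.2007]
tcp_rot: [[-0.119, 0.993, 0.003], [0.993, 0.119, 0.002], [0.002, 0.003, -1.0]]
force: [3.2, 5.6, -2.4]
opening: 0.319
grasp_force: 29.7
```

```bash
python3 -c "
from h import *
s=bot.read_state();print(s['time_s'],s['position'],np.round(s['force'],2),np.round(s['moment'],3),s['opening'],s['grasp_force'],s['joint_positions'][5])
p=bot.capture('wrist');s=bot.read_state();print(s['position'],np.round(s['force'],2),np.round(s['moment'],3))
for q in ['knob_line','release_line']:
  print(q,[(np.round(r['centre'],1),round(r['confidence'],2)) for r in bot.pinpoint(p,q)])"
```

```text
7.05 [ 0.56312288 -0.01023976  0.20070474] [ 3.18  5.56 -2.39] [ 0.69  -0.592  0.059] 0.319092508259099 29.7068732092157 -19.434000354001917
[ 0.5631895  -0.01029798  0.20075561] [ 2.8   3.69 -1.53] [ 0.662 -0.471  0.011]
knob_line [(array([277.6, 269.9]), 0.79)]
release_line []
```

>>> play_rows([
  [[0.45,0.9,-0.22,0,0,0.1],[0.4,0.9,-0.22,0,0,0.1],[0,0.2,-0.22,0,0,0.1],[0,0.2,-0.22,0,0,0.1],[0,0.2,-0.22,0,0,0.1]],
])

```text
time_s: 7.7
position: [0.5647, -0.0104, 0.2018]
tcp_rot: [[0.371, 0.929, 0.001], [0.929, -0.371, 0.0], [0.0, 0.001, -1.0]]
force: [1.9, 2.6, -0.8]
opening: 0.322
grasp_force: 29.7
```

```bash
cat > st.py <<'E'
from h import *
p=bot.capture('wrist');s=bot.read_state();R=np.array(s['tcp_rot']);print(s['time_s'],np.round(s['position'],4),np.round(s['force'],2),'tool F',np.round(R.T@s['force'],2),np.round(s['moment'],3),'yaw',np.degrees(np.arctan2(R[1,0],R[0,0])),s['opening'])
for q in ['knob_line','release_line']:
  print(q,[(np.round(r['centre'],1),np.round(atz(p,r['centre'],.175),4),round(r['confidence'],2)) for r in bot.pinpoint(p,q)])
cv2.imwrite("pics/w_last.png",p["image"])
E
python3 st.py
```

```text
7.75 [ 0.5647 -0.0104  0.2019] [ 0.94  1.95 -1.06] tool F [2.16 0.14 1.06] [ 0.103 -0.209 -0.008] yaw 68.07634690827769 0.3204057202399386
knob_line [(array([281.5, 269.5]), array([ 0.5628, -0.0167,  0.175 ]), 0.97)]
release_line [(array([323.3, 257.9]), array([ 0.5875, -0.0188,  0.175 ]), 0.64)]
```

>>> play_rows([
  [[0.3,0.2,-0.22,0,0,0.1],[0,0.2,-0.22,0,0,0.1],[0,0.2,-0.22,0,0,0.1],[0,0.2,-0.22,0,0,0.1],[0,0.2,-0.22,0,0,0.1]],
])

```text
time_s: 8.35
position: [0.5658, -0.011, 0.2031]
tcp_rot: [[0.77, 0.638, 0.002], [0.638, -0.77, -0.001], [0.001, 0.001, -1.0]]
force: [1.3, 0.8, -0.3]
opening: 0.32
grasp_force: 29.7
```

```bash
python3 st.py
```

```text
8.4 [ 0.5658 -0.011   0.2031] [ 2.27  1.96 -0.48] tool F [ 2.99 -0.07  0.48] [ 0.022 -0.16  -0.005] yaw 39.488356063355724 0.3227175234803308
knob_line [(array([279.6, 269.8]), array([ 0.5597, -0.0157,  0.175 ]), 0.81)]
release_line [(array([315.6, 240.4]), array([ 0.5865, -0.0198,  0.175 ]), 0.6)]
```

>>> play_rows([
  [[0.3,0.2,-0.23,0,0,0.1],[0,0.2,-0.23,0,0,0.1],[0,0.2,-0.23,0,0,0.1],[0,0.2,-0.23,0,0,0.1],[0,0.2,-0.23,0,0,0.1]],
])

```text
time_s: 9.0
position: [0.5665, -0.012, 0.2044]
tcp_rot: [[0.981, 0.192, 0.002], [0.192, -0.981, -0.001], [0.001, 0.002, -1.0]]
force: [2.0, -0.6, 0.4]
opening: 0.32
grasp_force: 29.7
```

```bash
python3 st.py
```

```text
9.05 [ 0.5664 -0.012   0.2044] [ 2.14 -0.51 -0.06] tool F [2.   0.9  0.06] [-0.153 -0.159  0.026] yaw 10.876953710127207 0.3188208263834033
knob_line [(array([281.2, 266.6]), array([ 0.5603, -0.0142,  0.175 ]), 0.71)]
release_line [(array([300.4, 223.8]), array([ 0.5879, -0.0197,  0.175 ]), 0.73), (array([279.3, 190.2]), array([ 0.6044, -0.0044,  0.175 ]), 0.22)]
```

View pics/w_last.png

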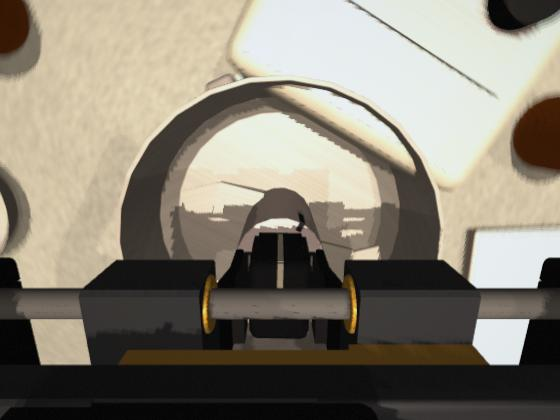

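The hub's black release line shows at (301,222), right of the knob's white line at (281,250). About 28° remains.

>>> play_rows([
  [[0.2,0.2,-0.23,0,0,0.1],[0,0.2,-0.23,0,0,0.1],[0,0.2,-0.23,0,0,0.1],[0,0.2,-0.23,0,0,0.1]],
])

```text
time_s: 9.55
position: [0.5669, -0.0126, 0.2053]
tcp_rot: [[0.979, -0.206, 0.002], [-0.206, -0.979, -0.001], [0.002, 0.001, -1.0]]
force: [2.9, -0.2, 0.3]
opening: 0.32
grasp_force: 29.7
```

```bash
python3 st.py; python3 -c "
import cv2
i=cv2.imread('pics/w_last.png');cv2.imwrite('pics/c5.png',cv2.resize(i[180:300,210:350],(700,600),interpolation=cv2.INTER_CUBIC))"
```

```text
9.6 [ 0.5668 -0.0126  0.2054] [ 1.33 -0.8   1.65] tool F [ 1.47  0.5  -1.65] [-0.16  -0.213  0.001] yaw -12.031102181257719 0.3196922654340334
knob_line [(array([279.3, 270.1]), array([ 0.5579, -0.0109,  0.175 ]), 0.68)]
release_line [(array([282.5, 221. ]), array([ 0.5869, -0.0188,  0.175 ]), 0.64)]
```

View pics/c5.png

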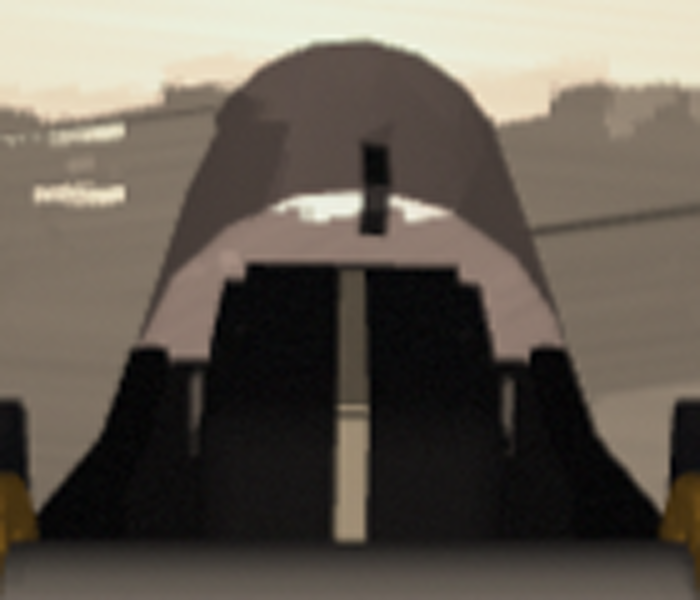

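The release line is at crop (374,225) and the knob's line is at column 351, so they are about 7° apart. I'll turn the remaining 0.12 rad and look again.

>>> play_rows([
  [[0.1,0.1,-0.3,0,0,0.06],[0,0.1,-0.2,0,0,0.06],[0,0,0,0,0,0]],
])

```text
time_s: 10.0
position: [0.5666, -0.0127, 0.2057]
tcp_rot: [[0.948, -0.318, 0.001], [-0.318, -0.948, -0.001], [0.001, 0.0, -1.0]]
force: [2.1, -1.2, 1.3]
opening: 0.327
grasp_force: 29.7
```

```bash
python3 st.py; python3 - <<'E'
import cv2,numpy as np
i=cv2.cvtColor(cv2.imread('pics/w_last.png'),cv2.COLOR_BGR2GRAY)
for r in (214,218,222,224,226): print(r,i[r,266:298].tolist())
for r in (250,270): print(r,i[r,266:298].tolist())
E
```

```text
10.05 [ 0.5666 -0.0127  0.2057] [ 2.97 -2.22  2.2 ] tool F [ 3.52  1.16 -2.2 ] [-0.287 -0.335  0.063] yaw -18.52209766633261 0.3160765664927035
knob_line [(array([277.5, 270.7]), array([ 0.5577, -0.0088,  0.175 ]), 0.84)]
release_line [(array([280.2, 220.7]), array([ 0.5862, -0.02  ,  0.175 ]), 0.91)]
214 [66, 65, 69, 80, 80, 80, 80, 80, 79, 80, 72, 16, 12, 10, 12, 13, 42, 78, 75, 75, 76, 75, 75, 75, 75, 74, 73, 73, 73, 73, 73, 71]
218 [71, 84, 93, 96, 102, 113, 142, 166, 175, 203, 200, 57, 46, 47, 48, 57, 127, 216, 213, 208, 188, 184, 157, 130, 122, 97, 93, 89, 86, 81, 72, 65]
222 [155, 154, 151, 131, 130, 131, 131, 131, 142, 176, 161, 62, 25, 22, 22, 24, 65, 131, 130, 140, 174, 174, 167, 130, 129, 130, 133, 131, 131, 131, 130, 128]
224 [151, 137, 137, 131, 131, 130, 130, 130, 129, 127, 118, 45, 22, 22, 22, 22, 63, 128, 128, 129, 129, 129, 130, 130, 130, 130, 130, 130, 130, 129, 129, 128]
226 [129, 130, 130, 130, 129, 128, 126, 127, 129, 129, 127, 113, 110, 109, 109, 109, 114, 129, 128, 129, 129, 131, 130, 130, 130, 129, 129, 128, 128, 129, 128, 130]
250 [10, 11, 7, 9, 10, 9, 11, 12, 7, 10, 9, 34, 74, 75, 75, 75, 69, 37, 10, 10, 7, 10, 10, 9, 8, 7, 8, 10, 10, 8, 9, 8]
270 [21, 21, 20, 18, 20, 21, 21, 21, 21, 18, 38, 92, 143, 143, 142, 142, 134, 82, 22, 22, 20, 20, 20, 19, 19, 18, 21, 20, 21, 20, 23, 21]
```

The lines are aligned: hub at column 279.3, knob at 280.1. I'll lift gently and check the force.

>>> play_rows([
  [[0.6,0.1,-0.5,0,0,0],[0,0,-0.5,0,0,0],[0,0,-0.5,0,0,0],[0,0,0,0,0,0]],
])

```text
time_s: 10.55
position: [0.5664, -0.0128, 0.2064]
tcp_rot: [[0.947, -0.321, -0.001], [-0.321, -0.947, -0.0], [-0.001, 0.0, -1.0]]
force: [3.2, -1.8, -4.9]
opening: 0.321
grasp_force: 29.7
```

```bash
python3 st.py
```

```text
10.6 [ 0.5665 -0.0128  0.2064] [ 2.93 -1.19 -3.55] tool F [3.16 0.19 3.55] [-0.415 -0.408 -0.023] yaw -18.728817979877356 0.3189410948175566
knob_line [(array([277.8, 267. ]), array([ 0.5593, -0.0097,  0.175 ]), 0.6)]
release_line [(array([278.7, 220.9]), array([ 0.5859, -0.0193,  0.175 ]), 0.8)]
```

>>> play_rows([
  [[0,0,0,0,0,0.03],[0,0,0,0,0,0]],
])

```text
time_s: 10.9
position: [0.5665, -0.0128, 0.2067]
tcp_rot: [[0.937, -0.349, -0.001], [-0.349, -0.937, -0.0], [-0.0, 0.0, -1.0]]
force: [3.2, -2.2, -3.3]
opening: 0.314
grasp_force: 29.7
```

```bash
python3 st.py
```

```text
10.95 [ 0.5665 -0.0128  0.2068] [ 3.1  -1.73 -3.84] tool F [3.51 0.54 3.84] [-0.488 -0.35  -0.041] yaw -20.4256600664539 0.32028246534032134
knob_line [(array([281.8, 269.5]), array([ 0.557 , -0.0111,  0.175 ]), 0.69)]
release_line [(array([278.7, 218.5]), array([ 0.587 , -0.0203,  0.175 ]), 0.65)]
```

>>> play_rows([
  [[0.4,0,-0.4,0,0,0.03],[0,0,-0.4,0,0,0],[0,0,0,0,0,0]],
])

```text
time_s: 11.35
position: [0.5667, -0.0127, 0.2078]
tcp_rot: [[0.926, -0.377, -0.001], [-0.377, -0.926, 0.0], [-0.001, 0.0, -1.0]]
force: [1.4, -1.2, -2.7]
opening: 0.322
grasp_force: 29.7
```

```bash
python3 st.py;python3 - <<'E'
import cv2,numpy as np
i=cv2.cvtColor(cv2.imread('pics/w_last.png'),cv2.COLOR_BGR2GRAY)
for r in (214,218,222): print(r,i[r,266:298].tolist())
for r in (250,270): print(r,i[r,266:298].tolist())
E
```

```text
11.4 [ 0.5667 -0.0127  0.2077] [ 2.39 -2.81 -2.17] tool F [3.28 1.7  2.17] [-0.408 -0.023 -0.   ] yaw -22.176337224547506 0.32260983593005066
knob_line [(array([278.9, 271.1]), array([ 0.5564, -0.0086,  0.175 ]), 0.79)]
release_line [(array([281.1, 221.4]), array([ 0.5845, -0.0214,  0.175 ]), 0.71)]
214 [66, 66, 70, 78, 78, 82, 82, 75, 33, 10, 13, 20, 18, 39, 77, 76, 79, 78, 78, 75, 75, 75, 74, 73, 74, 74, 74, 74, 73, 66, 65, 64]
218 [79, 114, 173, 187, 219, 211, 151, 150, 75, 37, 49, 48, 50, 101, 189, 173, 167, 131, 131, 139, 188, 228, 227, 219, 157, 146, 142, 117, 103, 80, 69, 66]
222 [154, 154, 150, 136, 131, 130, 130, 129, 116, 23, 23, 24, 23, 32, 78, 130, 130, 129, 130, 129, 130, 132, 132, 131, 132, 131, 131, 129, 128, 129, 129, 129]
250 [9, 10, 9, 10, 9, 10, 6, 9, 10, 9, 9, 35, 75, 75, 74, 75, 69, 37, 12, 9, 10, 10, 9, 10, 10, 10, 9, 7, 11, 10, 8, 10]
270 [20, 23, 22, 20, 22, 19, 21, 21, 21, 20, 29, 80, 143, 143, 142, 142, 136, 100, 20, 19, 21, 21, 20, 21, 19, 21, 21, 22, 21, 20, 21, 21]
```

>>> play_rows([
  [[0,0,-0.5,0,0,0],[0,0,-0.5,0,0,0],[0,0,-0.5,0,0,0],[0,0,0,0,0,0]],
])

```text
time_s: 11.9
position: [0.5669, -0.0126, 0.2093]
tcp_rot: [[0.926, -0.378, -0.0], [-0.378, -0.926, 0.0], [-0.001, -0.0, -1.0]]
force: [0.1, -0.9, -1.1]
opening: 0.323
grasp_force: 29.7
```

Free: Fz is now only the knob's weight. I'll lift it straight off and carry it to the dish.

>>> play_rows([
  [[0,0,-3,0,0,0],[0,0,-6,0,0,0],[0,0,-10,0,0,0],[0,0,-20,0,0,0],[0,0,-25,0,0,0]],
])

```text
time_s: 12.4
position: [0.5663, -0.0124, 0.2738]
tcp_rot: [[0.926, -0.378, -0.002], [-0.378, -0.926, 0.001], [-0.002, 0.0, -1.0]]
force: [1.1, -0.8, -1.0]
opening: 0.32
grasp_force: 29.7
```

>>> play_rows([
  [[-15,-20,-25,0,0,0],[-25,-36,-15,0,0,0],[-28,-40,0,0,0,0],[-28,-40,0,0,0,0],[-28,-40,0,0,0,0]],
])

```text
time_s: 12.9
position: [0.518, 0.1988, 0.3146]
tcp_rot: [[0.926, -0.378, 0.001], [-0.378, -0.926, 0.001], [0.001, -0.001, -1.0]]
force: [0.7, -0.7, -0.5]
opening: 0.326
grasp_force: 29.7
```

>>> play_rows([
  [[-28,-40,0,0,0,0],[-22,-35,0,0,0,0],[-14,-18,0,0,0,0],[-6,-8,0,0,0,0],[0,0,0,0,0,0]],
])

```text
time_s: 13.4
position: [0.4915, 0.3178, 0.3138]
tcp_rot: [[0.927, -0.376, 0.0], [-0.376, -0.927, 0.0], [0.0, -0.0, -1.0]]
force: [-0.0, -0.5, -0.3]
opening: 0.312
grasp_force: 29.7
```

```bash
python3 - <<'E'
from h import *
p=bot.capture("wrist");p=bot.capture("wrist");s=bot.read_state();R=np.array(s["tcp_rot"]);print(s["time_s"],np.round(s["position"],4),np.round(s["joint_positions"],1),s["opening"],np.round(s["force"],2))
for r in bot.silhouettes(p,"dish")[:2]:
    m=r["pixels"].astype(np.uint8);ys,xs=np.nonzero(m);print("sil",r["confidence"],m.sum(),xs.min(),xs.max(),ys.min(),ys.max())
for r in bot.pinpoint(p,"dish")[:2]:
    X=atz(p,r["centre"],0);print("dish",r["confidence"],np.round(r["centre"]),np.round(X,4),"tool delta mm",np.round(1000*R.T@(X-s["position"]),1))
for r in bot.pinpoint(p,"knob_centre")[:2]: print("knob",r["confidence"],r["centre"])
cv2.imwrite("pics/d1.png",p["image"])
p=bot.capture("top")
for q in ["dish","wash_tray"]:
  for r in bot.silhouettes(p,q)[:1]:
    c,_=cv2.findContours(r["pixels"].astype(np.uint8),0,1);c=max(c,key=cv2.contourArea);(u,sz,a)=cv2.minAreaRect(c);print(q,r["confidence"],atz(p,u,.03 if q=="dish" else .016),sz)
E
```

```text
13.5 [0.4923 0.316  0.3135] [ 21.8  22.6  82.5  -0.   74.9 134. ] 0.3235939264738816 [ 0.01 -0.16 -0.97]
sil 0.6 7174 233 328 134 229
dish 0.69 [282. 178.] [0.4878 0.3142 0.    ] tool delta mm [ -3.6   3.1 313.5]
knob 0.86 [278.9, 281.2]
dish 0.26 [0.24998481 0.27473931 0.03      ] (103.24214935302734, 25.210289001464844)
wash_tray 0.94 [ 0.49777733 -0.3487676   0.016     ] (76.117919921875, 75.47557830810547)
```

View pics/d1.png

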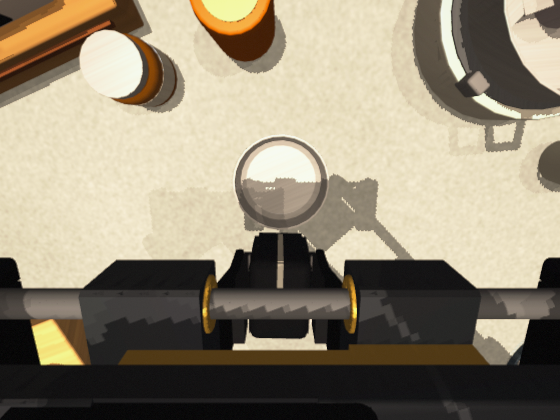

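The dish rim's centre is at (281,182), straight below the hand, and the knob is still held with its line at (281,250). I'll lower it.

>>> play_rows([
  [[-2,1,30,0,0,0],[0,0,45,0,0,0],[0,0,45,0,0,0],[0,0,45,0,0,0],[0,0,45,0,0,0]],
])

```text
time_s: 14.3
position: [0.4904, 0.3164, 0.102]
tcp_rot: [[0.926, -0.378, 0.001], [-0.378, -0.926, 0.0], [0.001, -0.001, -1.0]]
force: [1.0, -0.1, -0.8]
opening: 0.317
grasp_force: 29.7
```

>>> play_rows([
  [[0,0,30,0,0,0],[0,0,20,0,0,0],[0,0,14,0,0,0],[0,0,8,0,0,0],[0,0,0,0,0,0]],
])

```text
time_s: 14.8
position: [0.4898, 0.3165, 0.0307]
tcp_rot: [[0.926, -0.378, -0.001], [-0.378, -0.926, -0.0], [-0.001, 0.001, -1.0]]
force: [-0.4, -0.2, -1.3]
opening: 0.319
grasp_force: 29.7
```

>>> play_rows([
  [[0,0,1,0,0,0],[0,0,1,0,0,0],[0,0,0.5,0,0,0],[0,0,0,0,0,0]],
])

```text
time_s: 15.2
position: [0.4901, 0.317, 0.0294]
tcp_rot: [[0.926, -0.378, 0.001], [-0.378, -0.926, 0.0], [0.001, -0.001, -1.0]]
force: [0.3, -0.2, -1.2]
opening: 0.321
grasp_force: 29.7
```

>>> play_rows([
  [[0,0,0.7,0,0,0],[0,0,0,0,0,0]],
])

```text
time_s: 15.4
position: [0.4899, 0.3168, 0.0282]
tcp_rot: [[0.926, -0.378, 0.0], [-0.378, -0.926, 0.0], [0.0, -0.0, -1.0]]
force: [-0.2, -0.1, -1.5]
opening: 0.322
grasp_force: 29.7
```

>>> play_rows([
  [[0,0,0.6,0,0,0],[0,0,0,0,0,0]],
])

```text
time_s: 15.6
position: [0.4899, 0.3168, 0.0275]
tcp_rot: [[0.926, -0.378, 0.0], [-0.378, -0.926, 0.0], [0.0, -0.0, -1.0]]
force: [-0.8, -0.5, 1.0]
opening: 0.318
grasp_force: 29.7
```

>>> play_rows([
  [[0,0,0,0,0,0],[0,0,0,0,0,0],[0,0,0,0,0,0]],
], fingers=0)

```text
time_s: 15.9
position: [0.4899, 0.3168, 0.0274]
tcp_rot: [[0.926, -0.378, 0.0], [-0.378, -0.926, 0.0], [0.0, -0.0, -1.0]]
force: [-0.0, 0.3, -1.1]
opening: 0.47
grasp_force: 0.0
```

The knob is down in the dish. I'll retreat straight up and go back to the blade.

>>> play_rows([
  [[0,0,-10,0,0,0],[0,0,-25,0,0,0],[0,0,-40,0,0,0],[0,0,-45,0,0,0],[0,0,-45,0,0,0]],
])

```text
time_s: 16.4
position: [0.4894, 0.3166, 0.1945]
tcp_rot: [[0.926, -0.378, -0.0], [-0.378, -0.926, -0.0], [-0.0, 0.0, -1.0]]
force: [1.0, -0.2, 0.7]
opening: 0.502
grasp_force: 0.0
```

>>> play_rows([
  [[0,0,-45,0,0,0],[20,29,-30,0,0,0],[26,38,-20,0,0,0],[28,40,0,0,0,0],[28,40,0,0,0,0]],
], fingers=1)

```text
time_s: 16.9
position: [0.529, 0.141, 0.2895]
tcp_rot: [[0.926, -0.376, 0.004], [-0.376, -0.926, 0.0], [0.003, -0.001, -1.0]]
force: [1.2, -0.3, 0.2]
opening: 0.868
grasp_force: 0.0
```

>>> play_rows([
  [[28,40,0,0,0,0],[28,40,0,0,0,0],[22,32,0,0,0,0],[12.6,17.8,0,0,0,0],[0,0,0,0,0,0]],
])

```text
time_s: 17.4
position: [0.5643, -0.0153, 0.288]
tcp_rot: [[0.924, -0.382, 0.001], [-0.382, -0.924, -0.001], [0.002, 0.001, -1.0]]
force: [-0.4, 0.6, -0.1]
opening: 0.997
grasp_force: 0.0
```

```bash
python3 - <<'E'
from h import *
p=bot.capture("wrist");p=bot.capture("wrist");s=bot.read_state();R=np.array(s["tcp_rot"]);print(s["time_s"],np.round(s["position"],4),np.round(s["joint_positions"],1),s["opening"],np.round(s["force"],2))
for q,z in dict(blade_centre=.13,stud_top=.1885,release_line=.175).items():
  for r in bot.pinpoint(p,q)[:2]:
    X=atz(p,r["centre"],z);print(q,r["confidence"],np.round(r["centre"]),np.round(X,4),"tool delta mm",np.round(1000*R.T@(X-s["position"]),1))
w=p["image"]
p=bot.capture("scene");
for r in bot.pinpoint(p,"knob_centre")[:3]: print("knob",r["confidence"],r["centre"],atz(p,r["centre"],.024))
u,v=proj(p,[.49,.317,.02]).astype(int)
c=cv2.resize(p["image"][v-25:v+25,u-25:u+25],(350,350),interpolation=cv2.INTER_CUBIC)
cv2.imwrite("pics/b1.png",np.hstack([cv2.resize(w[110:290,190:370],(350,350)),c]))
E
```

```text
17.5 [ 0.5632 -0.0121  0.2877] [-12.6  22.2  87.5   0.   70.3  99.6] 0.9982912195321354 [-0.5  -0.73  0.83]
blade_centre 0.83 [281. 204.] [ 0.5616 -0.0143  0.13  ] tool delta mm [ -0.5   2.7 157.7]
blade_centre 0.77 [36. 29.] [0.7764 0.1161 0.13  ] tool delta mm [ 148.9 -199.3  157.7]
stud_top 0.9 [278. 219.] [ 0.5651 -0.0128  0.1885] tool delta mm [ 2.1 -0.1 99.2]
release_line 0.64 [274. 186.] [ 0.5878 -0.0192  0.175 ] tool delta mm [ 25.5  -2.7 112.7]
release_line 0.34 [546. 132.] [ 0.5477 -0.2263  0.175 ] tool delta mm [ 66.8 204.2 112.5]
knob 0.41 [336.3, 177.0] [0.47523635 0.32281382 0.024     ]
```

View pics/b1.png

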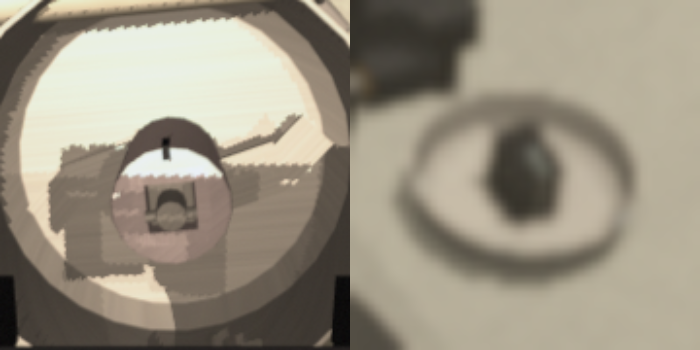

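Right half: the knob stands in the dish. Left half: the hub and stud are centred at about (172,205) in the crop, and the black line is at (166,148). I'll descend around the hub.

>>> play_rows([
  [[1,0,25,0,0,0],[0,0,35,0,0,0],[0,0,30,0,0,0],[0,0,17,0,0,0],[0,0,10,0,0,0]],
])

```text
time_s: 18.25
position: [0.5635, -0.0113, 0.1687]
tcp_rot: [[0.926, -0.376, -0.003], [-0.376, -0.926, 0.001], [-0.003, 0.0, -1.0]]
force: [1.0, -0.1, 0.0]
opening: 0.999
grasp_force: 0.0
```

>>> play_rows([
  [[0,0,6,0,0,0],[0,0,3.5,0,0,0],[0,0,0,0,0,0]],
])

```text
time_s: 18.55
position: [0.5649, -0.0123, 0.1612]
tcp_rot: [[0.926, -0.377, 0.001], [-0.377, -0.926, -0.0], [0.001, -0.0, -1.0]]
force: [-0.0, -0.0, 0.4]
opening: 0.997
grasp_force: 0.0
```

>>> play_rows([
  [[0,0,0,0,0,0],[0,0,0,0,0,0],[0,0,0,0,0,0],[0,0,0,0,0,0],[0,0,0,0,0,0]],
], fingers=-1)

```text
time_s: 19.05
position: [0.5646, -0.0125, 0.161]
tcp_rot: [[0.926, -0.378, 0.0], [-0.378, -0.926, -0.0], [0.0, -0.0, -1.0]]
force: [0.8, -0.2, -0.0]
opening: 0.628
grasp_force: 0.0
```

>>> play_rows([
  [[0,0,0,0,0,0],[0,0,0,0,0,0]],
])

```text
time_s: 19.25
position: [0.5645, -0.0126, 0.161]
tcp_rot: [[0.926, -0.378, 0.0], [-0.378, -0.926, -0.0], [0.0, 0.0, -1.0]]
force: [-0.3, 0.2, 0.7]
opening: 0.589
grasp_force: 30.0
```

```bash
python3 st.py
```

```text
19.3 [ 0.5646 -0.0126  0.161 ] [-0.08 -0.84  0.63] tool F [ 0.25  0.81 -0.63] [-0.091  0.214 -0.02 ] yaw -22.18929044662941 0.5935100007255314
knob_line []
release_line [(array([276.9, 245.8]), array([ 0.5863, -0.0207,  0.175 ]), 0.6)]
```

Gripped at 0.59 × 87 = 51 mm, which matches the hub. I'll lift straight up.

>>> play_rows([
  [[0,0,-2,0,0,0],[0,0,-4,0,0,0],[0,0,-6,0,0,0],[0,0,-8,0,0,0]],
])

```text
time_s: 19.8
position: [0.5639, -0.0124, 0.1807]
tcp_rot: [[0.926, -0.377, -0.002], [-0.377, -0.926, 0.0], [-0.002, 0.0, -1.0]]
force: [-0.8, -0.3, -5.1]
opening: 0.594
grasp_force: 30.0
```

>>> play_rows([
  [[0,0,-12,0,0,0],[0,0,-20,0,0,0],[0,0,-30,0,0,0],[0,0,-35,0,0,0],[0,0,-22,0,0,0]],
])

```text
time_s: 20.3
position: [0.5654, -0.0125, 0.3036]
tcp_rot: [[0.926, -0.378, 0.005], [-0.378, -0.926, -0.001], [0.005, -0.001, -1.0]]
force: [1.4, -0.3, -4.6]
opening: 0.589
grasp_force: 30.0
```

>>> play_rows([
  [[4,20,0,0,0,0],[7,36,0,0,0,0],[9,45,0,0,0,0],[9,47,0,0,0,0],[9,47,0,0,0,0]],
])

```text
time_s: 20.8
position: [0.5255, -0.2085, 0.301]
tcp_rot: [[0.926, -0.377, 0.001], [-0.377, -0.926, -0.0], [0.001, -0.0, -1.0]]
force: [1.4, 0.6, -3.8]
opening: 0.597
grasp_force: 30.0
```

>>> play_rows([
  [[9,47,0,0,0,0],[9,45,0,0,0,0],[6,30,0,0,0,0],[4,19.5,0,0,0,0],[0,0,0,0,0,0]],
])

```text
time_s: 21.3
position: [0.498, -0.3517, 0.3003]
tcp_rot: [[0.925, -0.381, 0.001], [-0.381, -0.925, -0.002], [0.001, 0.001, -1.0]]
force: [0.7, 0.9, -5.3]
opening: 0.595
grasp_force: 30.0
```

```bash
python3 - <<'E'
from h import *
p=bot.capture("wrist");p=bot.capture("wrist");s=bot.read_state();R=np.array(s["tcp_rot"]);print(s["time_s"],np.round(s["position"],4),np.round(s["joint_positions"],1),s["opening"],np.round(s["force"],2),np.round(s["moment"],2))
for r in bot.pinpoint(p,"wash_tray")[:2]:
    X=atz(p,r["centre"],0);print(r["confidence"],np.round(r["centre"]),np.round(X,4),"tool delta mm",np.round(1000*R.T@(X-s["position"]),1))
cv2.imwrite("pics/t1.png",p["image"])
p=bot.capture("scene")
for r in bot.silhouettes(p,"wash_tray")[:1]:
    c,_=cv2.findContours(r["pixels"].astype(np.uint8),0,1);c=max(c,key=cv2.contourArea);print([np.round(atz(p,q[0],.016)[:2],3).tolist() for q in cv2.approxPolyDP(c,6,True)])
E
```

```text
21.4 [ 0.4984 -0.348   0.2999] [-45.5  25.3  80.2   0.1  74.6  66.7] 0.5965377162357091 [-0.53  1.06 -4.29] [0.06 0.18 0.01]
0.9 [278. 179.] [ 0.4976 -0.3474  0.    ] tool delta mm [ -0.8   0.3 299.9]
[[0.38, -0.272], [0.422, -0.468], [0.592, -0.43], [0.611, -0.385], [0.574, -0.236]]
```

View pics/t1.png

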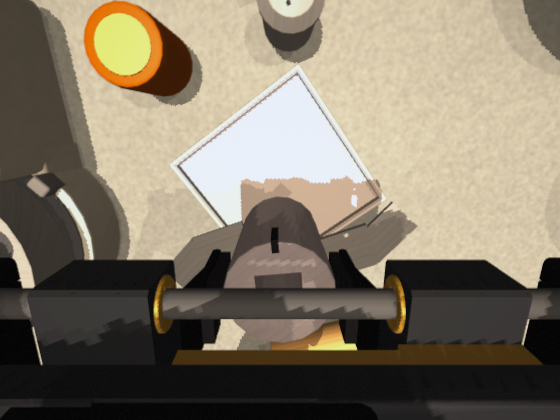

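The tray is centred under the hand and the blade hangs upright in the grip. I'll lower it.

>>> play_rows([
  [[0,0,25,0,0,0],[0,0,40,0,0,0],[0,0,45,0,0,0],[0,0,40,0,0,0],[0,0,30,0,0,0]],
])

```text
time_s: 22.05
position: [0.4983, -0.3466, 0.1176]
tcp_rot: [[0.927, -0.376, -0.002], [-0.376, -0.927, 0.002], [-0.003, -0.001, -1.0]]
force: [-0.0, 0.4, -4.1]
opening: 0.595
grasp_force: 30.0
```

>>> play_rows([
  [[0,0,20,0,0,0],[0,0,10,0,0,0],[0,0,5,0,0,0],[0,0,2,0,0,0],[0,0,0,0,0,0]],
])

```text
time_s: 22.55
position: [0.4993, -0.3493, 0.0839]
tcp_rot: [[0.926, -0.377, 0.001], [-0.377, -0.926, -0.001], [0.002, 0.001, -1.0]]
force: [0.5, -0.1, -4.7]
opening: 0.593
grasp_force: 30.0
```

>>> play_rows([
  [[0,0,1,0,0,0],[0,0,1,0,0,0],[0,0,0.8,0,0,0],[0,0,0,0,0,0]],
])

```text
time_s: 22.95
position: [0.4985, -0.349, 0.0802]
tcp_rot: [[0.926, -0.378, 0.0], [-0.378, -0.926, -0.0], [0.0, 0.0, -1.0]]
force: [0.4, 0.7, -5.0]
opening: 0.599
grasp_force: 30.0
```

>>> play_rows([
  [[0,0,0.6,0,0,0],[0,0,0,0,0,0]],
])

```text
time_s: 23.15
position: [0.4986, -0.3491, 0.08]
tcp_rot: [[0.926, -0.378, 0.0], [-0.378, -0.926, -0.0], [0.0, 0.0, -1.0]]
force: [-1.5, 0.7, 0.0]
opening: 0.594
grasp_force: 30.0
```

Contact: the weight has come off the hand. I'll release and retreat.

>>> play_rows([
  [[0,0,0,0,0,0],[0,0,0,0,0,0],[0,0,0,0,0,0],[0,0,0,0,0,0],[0,0,0,0,0,0]],
], fingers=0.8)

```text
time_s: 23.65
position: [0.4987, -0.3491, 0.0795]
tcp_rot: [[0.926, -0.378, 0.0], [-0.378, -0.926, -0.0], [0.0, 0.0, -1.0]]
force: [-0.4, 0.2, -0.0]
opening: 0.884
grasp_force: 0.0
```

>>> play_rows([
  [[0,0,-5,0,0,0],[0,0,-15,0,0,0],[0,0,-30,0,0,0],[0,0,-45,0,0,0],[0,0,-45,0,0,0]],
])

```text
time_s: 24.15
position: [0.4983, -0.3487, 0.2216]
tcp_rot: [[0.926, -0.378, -0.0], [-0.378, -0.926, 0.0], [-0.0, -0.0, -1.0]]
force: [0.1, -0.3, 0.5]
opening: 0.903
grasp_force: 0.0
```

>>> play_rows([
  [[0,0,-30,0,0,0],[0,0,-20,0,0,0],[-20,0,0,0,0,0],[-30,0,0,0,0,0],[0,0,0,0,0,0]],
])

```text
time_s: 24.65
position: [0.4492, -0.3277, 0.2706]
tcp_rot: [[0.926, -0.378, -0.002], [-0.378, -0.926, 0.002], [-0.003, -0.001, -1.0]]
force: [0.1, 0.0, -0.2]
opening: 0.893
grasp_force: 0.0
```

```bash
python3 - <<'E'
from h import *
s=bot.read_state();print(s["time_s"],s["position"])
p=bot.capture("wrist");p=bot.capture("wrist");w=p["image"]
for q,z in dict(blade_centre=.049,release_line=.094).items():
  for r in bot.pinpoint(p,q)[:2]: print(q,r["confidence"],r["centre"],atz(p,r["centre"],z))
p=bot.capture("scene");S=p["image"]
for q,z in dict(blade_centre=.049,knob_centre=.024,cake_tall=0,cake_short=0,shaker=0,jar=0,cup=0).items():
  for r in bot.pinpoint(p,q)[:2]: print(q,round(r["confidence"],2),np.round(r["centre"]),np.round(atz(p,r["centre"],z),3))
a=cv2.resize(S[140:380,130:430],(500,400));b=cv2.resize(w,(300,225))
cv2.imwrite("pics/f.png",np.hstack([a,np.vstack([b,np.zeros((175,300,3),np.uint8)])]))
E
```

```text
24.65 [ 0.4492046  -0.32772965  0.27060886]
blade_centre 0.67 [281.8, 145.9] [ 0.49473054 -0.35008994  0.049     ]
release_line 0.77 [274.4, 122.7] [ 0.52032683 -0.35264037  0.094     ]
blade_centre 0.89 [195. 283.] [ 0.498 -0.345  0.049]
blade_centre 0.81 [385. 252.] [0.819 0.155 0.049]
knob_centre 0.47 [337. 175.] [0.47  0.333 0.024]
knob_centre 0.16 [191. 284.] [ 0.475 -0.349  0.024]
cake_tall 0.83 [372. 217.] [0.685 0.28  0.   ]
cake_short 0.77 [256. 317.] [ 0.684 -0.273  0.   ]
shaker 0.79 [207. 351.] [ 0.665 -0.436  0.   ]
jar 0.84 [391. 196.] [0.668 0.416 0.   ]
cup 0.68 [243. 218.] [ 0.368 -0.058  0.   ]
cup 0.53 [341. 181.] [0.487 0.339 0.   ]
```

View pics/f.png

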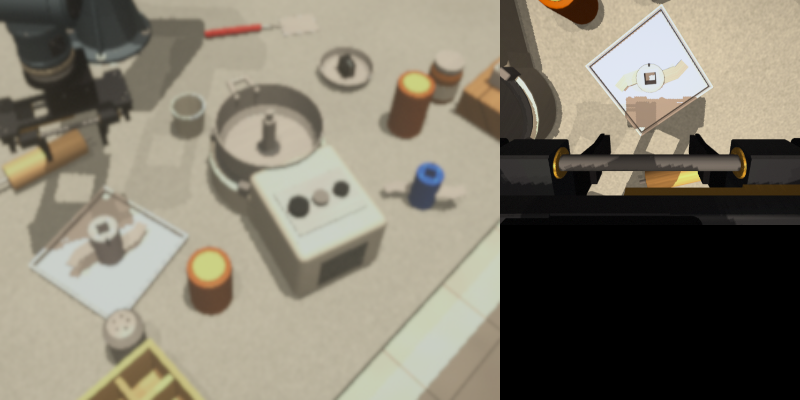

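The blade stands upright in the tray at (107,235), the knob is in the dish at (345,63), and the other things haven't moved.

```bash
python3 -c "
from rig import bot
print(bot.hand_in())"
```

```text
the job is handed in; nothing more can be done
None
```

The job is handed in at about 25 s: the knob is unscrewed and in the steel dish, the blade stands upright in the white wash tray, and the last pictures show nothing else moved. At the line-up the knob still held, so I turned it about 4° past the line before it came free, with no more than about 5 N of upward pull.

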